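# Raise the display riser to its next hole and put the jar on it

## Task

Pull the telescoping display riser up by its wooden plate until its sprung button pops out through the next hole above, stopping at the click instead of straining the button against the hole. Then stand the jar of bath salts upright in the middle of the plate, where the riser must carry it without sinking, and leave the other goods alone.

Things in the scene. Friction and masses are not known exactly. Their poses are not given: they have to be found in the camera images.
- stand: The riser's fixed lower part: wooden foot 110x110x14 mm under an upright square aluminium sleeve, 40x40 mm outside (46x46 mm over the black collar at its mouth), mouth 134 mm above the counter. Origin: centre of the foot on the counter; z up, -x is the front. The front face has two 11x11 mm holes, 50 and 100 mm above the counter.
- upper_hole (a point): Centre of the sleeve's upper hole, in its front face. An 8x8 mm button in the front of the sliding tube, now hidden between the holes, rubs along inside the sleeve, springs out through a hole when level with it within about 1.5 mm, and then locks the post up and down. Against the locked button the post stops dead after about 3 mm of play; over 25 N spoils the button.
- post: Sliding part of the riser: wooden plate 76 (x) x 60 (y) x 16 mm thick on a square steel tube that slides straight up and down in the sleeve and cannot turn. Origin: centre of the plate's top, 168 to 182 mm above the counter at the start; axes parallel to the stand's. Grip the two faces 60 mm apart, fingers closing along y. Sliding takes 1 to 2 N; left empty and unlocked it stays put.
- plate_edge (a point): Middle of the plate's front top edge, 38 mm ahead (-x) of the plate's centre. With the button in the upper hole the plate's top is nominally 200 mm above the counter, but the button's place in the tube differs by up to 5 mm either way from riser to riser and is not reported: it must be felt. Unlocked, the post slides down to the lower hole under the jar.
- salts_jar: Small round glass jar of pink bath salts with a flat steel lid that stays shut, 49 mm diameter (57 mm along its x with hinge and tab), 70 mm tall, 0.27 to 0.42 kg. Origin: centre of its underside, z up. Grip it across its y, 49 mm wide, from above.
- spool: Bystander: wooden spool of pale twine, 56 mm diameter, 52 mm tall, origin at the centre of its underside.
- candle_glass: Bystander: pink candle in a glass painted with leaves, 63 mm diameter, 76 mm tall, origin at the centre of its underside.
Things that resemble listed ones, but are neither listed nor needed, are in the scene too. Leave any blue look-alike of the salts_jar alone.

How it is judged:
On the way:
1. the empty plate is raised to the height of the upper hole (192 to 208 mm) with the jar still on the counter (z of post in the frame of stand between 0.192 and 0.208 m and height (world z) of salts_jar below 0.02 m), for 0.2 s.
At the end, for the whole second after the job is handed in: The jar stands upright (within 0.08 rad) and still on the plate, at most 18 mm (plate x) and 15 mm (plate y) from its middle, and the riser carries it with the plate's top 192 to 208 mm above the counter, locked by the button in the upper hole (z of post in the frame of stand between 0.192 and 0.208 m and x of salts_jar in the frame of post between -0.018 and 0.018 m and y of salts_jar in the frame of post between -0.015 and 0.015 m and z of salts_jar in the frame of post between -0.004 and 0.004 m and angle between salts_jar's own z axis and vertical below 0.08 rad and linear speed of salts_jar below 0.02 m/s and linear speed of post below 0.01 m/s); the robot touches nothing.
It fails at once if the button is strained against the sleeve with more than 25 N (contact force between post and stand above 25 N).
It fails at once if the spool is moved more than 30 mm or tipped over (distance of spool from where it was at the start of the episode above 0.03 m or angle between spool's own z axis and vertical above 0.5 rad).
It fails at once if the candle glass is moved more than 30 mm or tipped over (distance of candle_glass from where it was at the start of the episode above 0.03 m or angle between candle_glass's own z axis and vertical above 0.5 rad).
It also fails if it takes over 58 s, if anything falls off the work surface, if the arm or the gripper's body presses on something with over 40 N, if the wrist force passes 120 N, or if a joint passes its speed limit or range.

## Robot

A 7-joint arm with a two-finger parallel gripper is mounted at the origin on a cart in front of the work surface, level with it; the furniture and walls round the work are solid. World frame = base frame: x ahead of the robot, y to its left, z up, the work surface at z = 0. Lengths are in m, angles in rad, forces in N, time in s.
With the tool pointing down it reaches from about 0.4 to 0.85 m from the base axis. Payload 10.4 kg.
Tool frame: the origin (TCP) lies at the very end of the fingers, on their centre line; the grasp point (between the pads) lies 19 mm behind it; z points along the fingers, y is the line along which they close (so a half turn about z gives the same grasp; the last joint's range is limited). The gripper opens to 87 mm and grips with 3 to 60 N. Pads are 19 mm wide; open, the fingers measure 117 mm over their backs; the gripper's body (75 mm by 190 mm) begins 51 mm behind the grasp point.
Start: joints at [-1.331, 0.332, -0.065, 1.46, 0.022, 1.35, -0.088], TCP at [0.162, 0.604, 0.223] pointing down, gripper open.
Joint ranges: [-2.6, 2.6], [-0.5, 2.12], [-1.47, 1.34], [0.16, 2.42], [-1.27, 4.41], [0.06, 2.06], [-2.6, 2.6]. Speed limits (rad/s): [2.22, 2.22, 2.79, 2.79, 3.14, 3.14, 3.14].

## Interface

Orientations are given as a unit quaternion [x, y, z, w].
In Python, from bench import * gives the robot as it stands.
- The arm moves only by the tool step_arm, never from a script. Its arguments are lists of equal length, an entry for each row: "delta_pos": the shift along the world's x, y, z in units of 25 mm (1.0 is 25 mm), a list of three; "turn": the turn about the world's z in units of 0.12 rad (1.0 is 0.12 rad). In form: {"delta_pos": [[tx, ty, tz], ...], "turn": [turn, ...]}. A call has 1 to 12 rows; each row shifts and turns the commanded pose from where the row before left it; what a row does not reach is not made up. A row lasts 1/10 s, in which the tool goes at most 50 mm and 8.59 degrees, less where a joint would pass 70% of its speed; a pose out of reach is approached as far as the arm can. A call with a number of a shift or a turn outside -1 to 1 is refused whole. A call with a gripper value outside its range is refused whole. "grip" is the closure, from 0 (fully open) to 1 (shut), set as the call begins (left out, the last holds). The fingers move at their own pace and stop on an object; "newtons" is the grip in N (left out, the last holds). Time passes only in rows, so rows that do not move let the fingers close. It gives the time, the measured TCP pose, the force, the opening and the grip force at its end, in the units of the state.
- read_state(): the state, without advancing time (a new reading comes with each control period).
- camera(name): name is "scene" or "top"; returns a dict with "image" (400x640x3 uint8, red, green, blue), "z_map" (400x640 float32, m along the optical axis (not along the pixel's ray), 0 where there is no reading), "mtx" (3x3 intrinsics, pixels), "view" (4x4, takes a point from world to camera coordinates). Camera axes: x right, y up, looking along -z (the intrinsics and any distortion apply to the point x, -y, -z); pixel columns grow to the right and rows downward; lengths in m; the calibration is good to about 2 mm. A picture is of the moment at which its call begins.
- close_job(): hands the job in; it is judged then, once.
The state is a dict: "time": time; "joint_positions": joint angles; "joint_vel": joint speeds; "joint_torque": joint torques, N m; "ee_pos": TCP position; "eef_rot": TCP orientation; "ft_force": force on the tool from outside, world axes, zero at the start; "torque": the same for the moment, N m; "width": finger opening in m; "grip_force": force on a finger pad.
Only numpy, scipy, OpenCV 4.12 (cv2) and the standard library are available. Lean on these libraries where they do the work, as an engineer would, in place of code of your own. Each camera call takes 0.05 s, during which the arm holds its last target. There are 200 camera calls.

## Working session

There is one attempt and no reset: what is moved stays moved. The work goes in short steps, Python scripts to look and compute and a tool call to move; the robot and the scene stay as the last step left them, time stands still between calls to the robot, and variables do not carry over. Pictures are saved under pics/ and viewed, at most 10 in all, crops included, and the job is handed in when it is done.

Besides the shell and the picture viewer there is one more tool, called after ">>>" as name(argument=value, ...) on one line, values as JSON. step_arm: Moves the arm, as the interface text tells. Shifts and turns lie within -1 to 1; 1 stands for 25 mm of shift or 0.12 rad of turn. Its arguments: {"type":"object","properties":{"delta_pos":{"type":"array"},"turn":{"type":"array"},"grip":{"type":"number"},"newtons":{"type":"number"}},"required":["delta_pos","turn"]}

```bash
mkdir -p pics; cat > h.py <<'E'
from bench import *
import numpy as np, cv2
def snap(n,f=None):
    c=camera(n)
    if f: cv2.imwrite('pics/'+f,c['image'][:,:,::-1])
    return c
def pts(c):
    z=c['z_map'];K=c['mtx'];v,u=np.mgrid[0:z.shape[0],0:z.shape[1]]
    x=(u-K[0,2])/K[0,0]*z;y=(v-K[1,2])/K[1,1]*z
    P=np.stack([x,-y,-z,np.ones_like(z)],-1)
    W=P@np.linalg.inv(c['view']).T
    W=W[...,:3];W[z==0]=np.nan
    return W
E
python3 - <<'E'
from h import *
for n in('scene','top'):
    c=snap(n,n+'0.png');np.savez(n+'0.npz',**c);print(c['mtx'],np.linalg.inv(c['view'])[:3,3])
s=read_state();print(s['time'],s['ee_pos'],s['eef_rot'],s['ft_force'],s['width'])
E
```

```text
[[476.41336639   0.         319.88602767]
 [  0.         476.41336639 207.33453128]
 [  0.           0.           1.        ]] [-0.11833442 -0.64929497  0.85026586]
[[472.40209429   0.         313.37615029]
 [  0.         472.40209429 193.27449048]
 [  0.           0.           1.        ]] [ 0.38304865 -0.14175446  1.22481124]
0.1 [0.1622688  0.60319565 0.22184698] [ 1.30996483e-01  9.91382624e-01 -6.41424164e-04 -5.43116243e-05] [-0.04555758  0.49568617 -0.18849887] 0.08660027547208173
```

View pics/scene0.png

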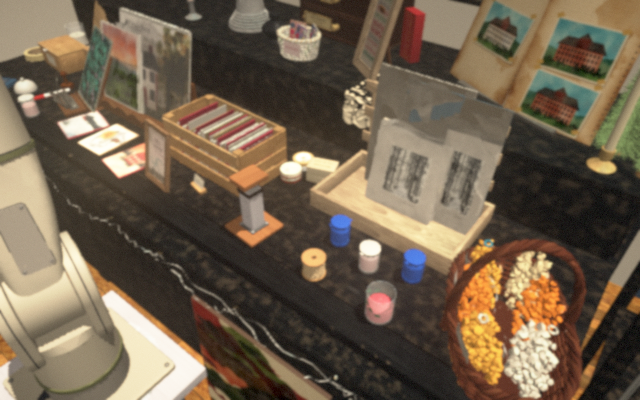

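View pics/top0.png

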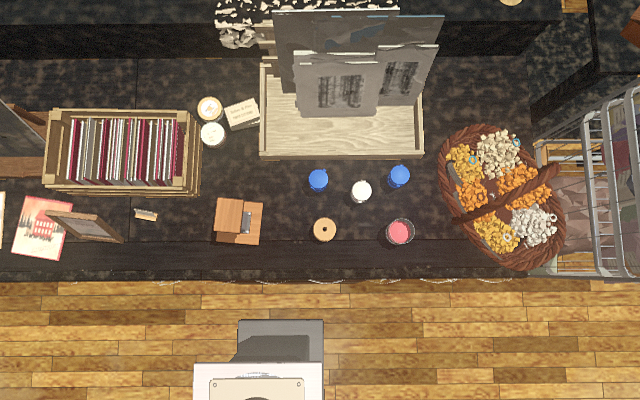

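```bash
python3 - <<'E'
from h import *
c=dict(np.load('top0.npz'));W=pts(c)
def blob(name,u0,u1,v0,v1,zl,zh):
    w=W[v0:v1,u0:u1];m=(w[...,2]>zl)&(w[...,2]<zh)
    n,l,st,ce=cv2.connectedComponentsWithStats(m.astype(np.uint8))
    k=1+np.argmax(st[1:,4]);q=w[l==k]
    r=cv2.minAreaRect(q[:,:2].astype(np.float32))
    print(name,len(q),np.round(np.median(q,0),4),np.round(q.min(0),3),np.round(q.max(0),3),'rect',np.round(r[0],4),np.round(r[1],4),round(r[2],1))
blob('plate',195,280,180,260,.155,.2)
blob('foot',195,280,180,260,.008,.025)
blob('sleeve',195,280,180,260,.12,.145)
blob('jar',340,382,170,210,.055,.09)
blob('spool',305,345,208,250,.04,.07)
blob('candle',378,425,210,255,.05,.09)
blob('blueL',300,335,160,200,.05,.09)
blob('blueR',382,418,158,195,.05,.09)
blob('counter',270,300,200,240,-.03,.03)
a=cv2.resize(c['image'][140:260,190:430],None,fx=3,fy=3,interpolation=2)
s=np.load('scene0.npz')['image'][150:330,210:450]
b=cv2.resize(s,None,fx=2,fy=2,interpolation=2)
cv2.imwrite('pics/crop.png',np.vstack([a[:,:,::-1][:, :720][:240*1+120],cv2.copyMakeBorder(b,0,0,0,240,0)[:240,:,::-1]]))
E
```

```text
plate 928 [0.4995 0.0469 0.1735] [0.459 0.015 0.159] [0.539 0.08  0.182] rect [0.4998 0.0484] [0.0608 0.0761] 84.3
foot 966 [0.4753 0.0223 0.0151] [ 0.442 -0.01   0.008] [0.553 0.107 0.025] rect [0.4995 0.0482] [0.1098 0.1097] 84.3Traceback (most recent call last):
  File "<stdin>", line 11, in <module>
  File "<stdin>", line 6, in blob
    return _wrapfunc(a, 'argmax', axis=axis, out=out, **kwds)
    return bound(*args, **kwds)
ValueError: attempt to get argmax of an empty sequence
```

```bash
python3 - <<'E'
from h import *
c=dict(np.load('top0.npz'));W=pts(c)
def blob(name,u0,u1,v0,v1,zl,zh):
    w=W[v0:v1,u0:u1];m=(w[...,2]>zl)&(w[...,2]<zh)
    q=w[m]
    if len(q)<5: print(name,'none',np.nanmax(w[...,2]));return
    r=cv2.minAreaRect(q[:,:2].astype(np.float32))
    print(name,len(q),np.round(np.median(q,0),4),np.round(q.min(0),3),np.round(q.max(0),3),'rect',np.round(r[0],4),np.round(r[1],4),round(r[2],1))
blob('plate',195,280,180,260,.165,.2)
blob('jar',340,382,170,210,.055,.09)
blob('spool',305,345,208,250,.04,.07)
blob('candle',378,425,210,255,.05,.09)
blob('blueL',300,335,160,200,.05,.09)
blob('blueR',382,418,158,195,.05,.09)
blob('counter',270,300,200,240,-.03,.03)
a=cv2.resize(c['image'][150:260,290:430],None,fx=3,fy=3,interpolation=2)
s=np.load('scene0.npz')['image'][200:330,290:440]
b=cv2.resize(s,(380,330),interpolation=2)
cv2.imwrite('pics/crop.png',np.hstack([a,b])[:,:,::-1])
print(read_state()['joint_positions'])
E
```

```text
plate 913 [0.4995 0.0475 0.1735] [0.459 0.015 0.165] [0.539 0.08  0.182] rect [0.4998 0.0484] [0.0608 0.0761] 84.3
jar 320 [ 0.5685 -0.2612  0.0705] [ 0.541 -0.286  0.056] [ 0.597 -0.238  0.076] rect [ 0.57   -0.2623] [0.0483 0.0489] 29.9
spool 387 [ 0.4764 -0.1689  0.0533] [ 0.449 -0.196  0.042] [ 0.504 -0.144  0.06 ] rect [ 0.4765 -0.1699] [0.0522 0.0548] 89.6
candle 161 [ 0.4705 -0.36    0.0686] [ 0.438 -0.388  0.05 ] [ 0.5   -0.325  0.08 ] rect [ 0.469  -0.3562] [0.0603 0.0608] 27.0
blueL 323 [ 0.599  -0.1547  0.0705] [ 0.575 -0.18   0.051] [ 0.625 -0.132  0.078] rect [ 0.6    -0.1556] [0.0472 0.0483] 6.3
blueR 333 [ 0.6074 -0.3561  0.0701] [ 0.58  -0.382  0.05 ] [ 0.636 -0.334  0.076] rect [ 0.6087 -0.3584] [0.048  0.0493] 37.0
counter 1194 [ 0.5053 -0.0683  0.0006] [ 0.455 -0.105 -0.008] [ 0.558 -0.029  0.009] rect [ 0.5066 -0.0672] [0.1031 0.0763] 0.0
[-1.33060773  0.33278402 -0.06470309  1.46086138  0.02160115  1.3499302
 -0.08848205]
```

View pics/crop.png

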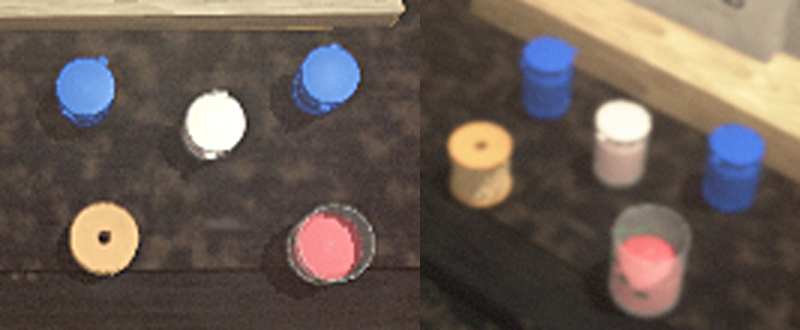

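The jar of salts is the white, steel-lidded one with the pink body at top px (361,190). The others I could confuse it with are blue jars at (318,180) and (400,176), and the candle at (400,232). The plate is at (235,217). Next I check obstacle heights along the path to it.

```bash
python3 - <<'E'
from h import *
for n in('top','scene'):
    W=pts(dict(np.load(n+'0.npz'))).reshape(-1,3);W=W[~np.isnan(W[:,0])]
    for y in np.arange(-.4,.8,.1):
        m=(W[:,1]>y)&(W[:,1]<y+.1)&(W[:,0]>.3)&(W[:,0]<.65)
        if m.sum(): 
            q=W[m];print(n,round(y,1),np.round(q[q[:,2].argmax()],3))
E
```

```text
top -0.4 [ 0.46  -0.386  0.08 ]
top -0.3 [ 0.57  -0.263  0.076]
top -0.2 [ 0.6   -0.167  0.078]
top -0.1 [ 0.513 -0.003  0.021]
top -0.0 [0.532 0.048 0.182]
top 0.1 [0.591 0.177 0.151]
top 0.2 [0.624 0.22  0.152]
top 0.3 [0.499 0.387 0.181]
top 0.4 [0.502 0.433 0.179]
top 0.5 [0.627 0.574 0.047]
top 0.6 [0.627 0.635 0.048]
top 0.7 [ 0.373  0.711 -0.082]
top 0.8 [ 0.309  0.883 -0.885]
scene -0.4 [ 0.438 -0.344  0.078]
scene -0.3 [ 0.548 -0.268  0.073]
scene -0.2 [ 0.615 -0.155  0.074]
scene -0.1 [ 0.529 -0.007  0.017]
scene -0.0 [0.47  0.058 0.176]
scene 0.1 [0.582 0.163 0.146]
scene 0.2 [0.602 0.293 0.148]
scene 0.3 [0.497 0.399 0.176]
scene 0.4 [0.5   0.421 0.177]
scene 0.5 [0.626 0.58  0.043]
scene 0.6 [0.626 0.697 0.041]
scene 0.7 [0.626 0.707 0.045]
scene 0.8 [0.649 0.89  0.148]
```

>>> step_arm(delta_pos=[[0,0,1],[0,0,1],[0,0,1],[0,0,1],[0,0,1]], turn=[0,0,0,0,0], grip=0, newtons=12)

```text
time: 0.6
ee_pos: [0.1623, 0.6033, 0.3482]
eef_rot: [0.131, 0.991, -0.0, -0.0]
ft_force: [-0.8, 0.3, 0.4]
width: 0.0867
grip_force: 0.0
```

>>> step_arm(delta_pos=[[0.56,-0.92,0],[0.56,-0.92,0],[0.56,-0.92,0],[0.56,-0.92,0],[0.56,-0.92,0],[0.56,-0.92,0],[0.56,-0.92,0],[0.56,-0.92,0],[0.56,-0.92,0],[0.56,-0.92,0],[0.56,-0.92,0],[0.56,-0.92,0]], turn=[0.06,0.06,0.06,0.06,0.06,0.06,0.06,0.06,0.06,0.06,0.06,0.06])

```text
time: 1.8
ee_pos: [0.3307, 0.3264, 0.3473]
eef_rot: [0.088, 0.996, -0.0, -0.0]
ft_force: [0.1, -0.5, 0.1]
width: 0.0871
grip_force: 0.0
```

>>> step_arm(delta_pos=[[0.56,-0.92,0],[0.56,-0.92,0],[0.56,-0.92,0],[0.56,-0.92,0],[0.56,-0.92,0],[0.56,-0.92,0],[0.56,-0.92,0],[0.56,-0.92,0],[0.56,-0.92,0],[0.56,-0.92,-0.5],[0.56,-0.92,-0.5],[0,0,-0.5]], turn=[0.06,0.06,0.06,0.06,0.06,0.06,0.06,0.06,0.06,0.06,0.06,0])

```text
time: 3.0
ee_pos: [0.4854, 0.071, 0.3094]
eef_rot: [0.051, 0.999, -0.0, 0.0]
ft_force: [-0.7, -0.2, 1.0]
width: 0.087
grip_force: 0.0
```

>>> step_arm(delta_pos=[[0.57,-0.91,0],[0,0,-1],[0,0,-1],[0,0,-1],[0,0,-1],[0,0,0]], turn=[0,0,0,0,0,0])

```text
time: 3.6
ee_pos: [0.4964, 0.0521, 0.207]
eef_rot: [0.048, 0.999, -0.001, -0.003]
ft_force: [-0.9, -0.3, 0.5]
width: 0.0869
grip_force: 0.0
```

```bash
python3 - <<'E'
from h import *
c=snap('top');d=snap('scene');s=read_state();print(s['ee_pos'],s['eef_rot'],s['ft_force'])
a=cv2.resize(c['image'][150:280,160:320],(400,325),interpolation=2);b=cv2.resize(d['image'][120:250,180:340],(400,325),interpolation=2)
cv2.imwrite('pics/above.png',np.hstack([a,b])[:,:,::-1])
E
```

```text
[0.49839832 0.05222136 0.21048628] [ 4.83830191e-02  9.98828821e-01 -3.94598044e-05 -2.62263899e-04] [-0.48582052 -0.52736149  0.31969609]
```

View pics/above.png

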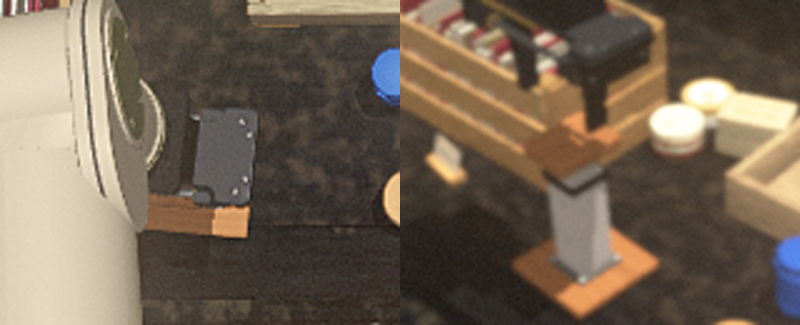

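The fingers are above the plate. They straddle it in the right-hand view, at about (560,130), with a y offset of about 4 mm that I'll correct on the way down.

>>> step_arm(delta_pos=[[0.05,-0.16,-0.3],[0,0,-0.6],[0,0,-0.6],[0,0,-0.6],[0,0,-0.4],[0,0,0],[0,0,0]], turn=[0,0,0,0,0,0,0])

```text
time: 4.4
ee_pos: [0.5003, 0.0478, 0.1482]
eef_rot: [0.049, 0.999, 0.0, 0.0]
ft_force: [0.6, 0.2, 0.4]
width: 0.0872
grip_force: 0.0
```

>>> step_arm(delta_pos=[[0,0,0],[0,0,0],[0,0,0],[0,0,0],[0,0,0],[0,0,0]], turn=[0,0,0,0,0,0], grip=0.2, newtons=6)

```text
time: 5.0
ee_pos: [0.4999, 0.0478, 0.1476]
eef_rot: [0.049, 0.999, 0.0, -0.0]
ft_force: [-0.6, 0.3, -0.6]
width: 0.0696
grip_force: 0.0
```

>>> step_arm(delta_pos=[[0,0,0],[0,0,0],[0,0,0],[0,0,0],[0,0,0]], turn=[0,0,0,0,0], grip=0.27)

```text
time: 5.5
ee_pos: [0.4998, 0.0478, 0.1476]
eef_rot: [0.049, 0.999, 0.0, -0.0]
ft_force: [-0.4, 1.3, -0.4]
width: 0.0635
grip_force: 0.0
```

>>> step_arm(delta_pos=[[0,0,0],[0,0,0],[0,0,0],[0,0,0]], turn=[0,0,0,0], grip=0.4, newtons=8)

```text
time: 5.9
ee_pos: [0.4999, 0.0485, 0.1476]
eef_rot: [0.048, 0.999, 0.0, 0.0]
ft_force: [1.2, 5.1, -2.1]
width: 0.0599
grip_force: 8.0
```

>>> step_arm(delta_pos=[[0,0.03,0],[0,0,0.04],[0,0,0.06],[0,0,0.06],[0,0,0]], turn=[0,0,0,0,0])

```text
time: 6.4
ee_pos: [0.4999, 0.0485, 0.1518]
eef_rot: [0.049, 0.999, 0.0, 0.0]
ft_force: [1.0, 2.8, 0.1]
width: 0.06
grip_force: 8.0
```

>>> step_arm(delta_pos=[[0,0.01,0.08],[0,0,0.08],[0,0,0.08],[0,0,0.08],[0,0,0]], turn=[0,0,0,0,0])

```text
time: 6.9
ee_pos: [0.4999, 0.0486, 0.1599]
eef_rot: [0.049, 0.999, -0.0, 0.0]
ft_force: [1.2, -0.2, 0.6]
width: 0.06
grip_force: 8.0
```

```bash
cat > plate.py <<'E'
from h import *
for n in('scene','top'):
    W=pts(snap(n)).reshape(-1,3);W=W[~np.isnan(W[:,0])]
    d=W[:,:2]-[.4997,.0483];t=-.099;x=d[:,0]*np.cos(t)+d[:,1]*np.sin(t);y=-d[:,0]*np.sin(t)+d[:,1]*np.cos(t)
    m=(x>-.036)&(x<-.018)&(abs(y)<.028)&(W[:,2]>.15)&(W[:,2]<.225)
    print(n,m.sum(),np.median(W[m,2]) if m.sum() else None)
print(read_state()['ft_force'])
E
python3 plate.py
```

```text
scene 112 0.1838375997801821
top 29 0.18658392187504247
[-0.38196135 -0.53422226  2.72908723]
```

>>> step_arm(delta_pos=[[0,0,0.06],[0,0,0.06],[0,0,0.06],[0,0,0.06],[0,0,0.04]], turn=[0,0,0,0,0])

```text
time: 7.5
ee_pos: [0.4999, 0.0486, 0.1667]
eef_rot: [0.049, 0.999, -0.0, 0.0]
ft_force: [3.5, -1.6, -2.7]
width: 0.0603
grip_force: 8.0
```

>>> step_arm(delta_pos=[[0,0,0.02],[0,0,0.02],[0,0,0.02],[0,0,0.02]], turn=[0,0,0,0])

```text
time: 7.9
ee_pos: [0.4999, 0.0486, 0.1686]
eef_rot: [0.049, 0.999, -0.0, 0.0]
ft_force: [3.7, -3.9, -3.1]
width: 0.06
grip_force: 8.0
```

>>> step_arm(delta_pos=[[0,0,0.02],[0,0,0.02]], turn=[0,0])

```text
time: 8.1
ee_pos: [0.4999, 0.0486, 0.1696]
eef_rot: [0.049, 0.999, -0.0, 0.0]
ft_force: [3.4, -3.5, -2.9]
width: 0.0603
grip_force: 8.0
```

>>> step_arm(delta_pos=[[0,-0.03,0.02],[0,0,0.02]], turn=[0,0])

```text
time: 8.3
ee_pos: [0.4999, 0.0486, 0.1707]
eef_rot: [0.048, 0.999, 0.0, 0.0]
ft_force: [3.4, 0.1, -3.4]
width: 0.0604
grip_force: 8.0
```

>>> step_arm(delta_pos=[[0,0,0.02],[0,0,0.02]], turn=[0,0])

```text
time: 8.5
ee_pos: [0.4999, 0.0486, 0.1716]
eef_rot: [0.048, 0.999, 0.0, 0.0]
ft_force: [2.7, 1.5, -3.0]
width: 0.0598
grip_force: 8.0
```

>>> step_arm(delta_pos=[[0,0,0.02],[0,0,0.02]], turn=[0,0])

```text
time: 8.7
ee_pos: [0.4999, 0.0485, 0.1727]
eef_rot: [0.048, 0.999, 0.0, 0.0]
ft_force: [3.5, 2.6, -0.1]
width: 0.0601
grip_force: 8.0
```

>>> step_arm(delta_pos=[[0,-0.01,0.02],[0,0,0.02]], turn=[0,0])

```text
time: 8.9
ee_pos: [0.4999, 0.0485, 0.1738]
eef_rot: [0.048, 0.999, 0.0, 0.0]
ft_force: [2.4, 4.4, -1.0]
width: 0.0602
grip_force: 8.0
```

>>> step_arm(delta_pos=[[0,0.03,0.02],[0,0,0.02]], turn=[0,0])

```text
time: 9.1
ee_pos: [0.4999, 0.0485, 0.1747]
eef_rot: [0.049, 0.999, 0.0, 0.0]
ft_force: [2.2, 2.2, -1.6]
width: 0.0601
grip_force: 8.0
```

>>> step_arm(delta_pos=[[0,0,0.02]], turn=[0])

```text
time: 9.2
ee_pos: [0.4999, 0.0485, 0.1751]
eef_rot: [0.049, 0.999, 0.0, 0.0]
ft_force: [2.1, 1.8, -0.2]
width: 0.0597
grip_force: 8.0
```

>>> step_arm(delta_pos=[[0,0,0.02]], turn=[0])

```text
time: 9.3
ee_pos: [0.4999, 0.0485, 0.1756]
eef_rot: [0.049, 0.999, 0.0, 0.0]
ft_force: [3.4, 1.4, -0.1]
width: 0.0599
grip_force: 8.0
```

```bash
python3 plate.py; python3 - <<'E'
from h import *
d=snap('scene')
cv2.imwrite('pics/hole.png',cv2.resize(d['image'][150:250,210:310],(600,600),interpolation=2)[:,:,::-1])
print(read_state()['ft_force'])
E
```

```text
scene 122 0.19927012223955254
top 29 0.2019775419976364
[2.91084048 2.337611   1.17681872]
[2.63994256 1.52191102 1.06220766]
```

View pics/hole.png

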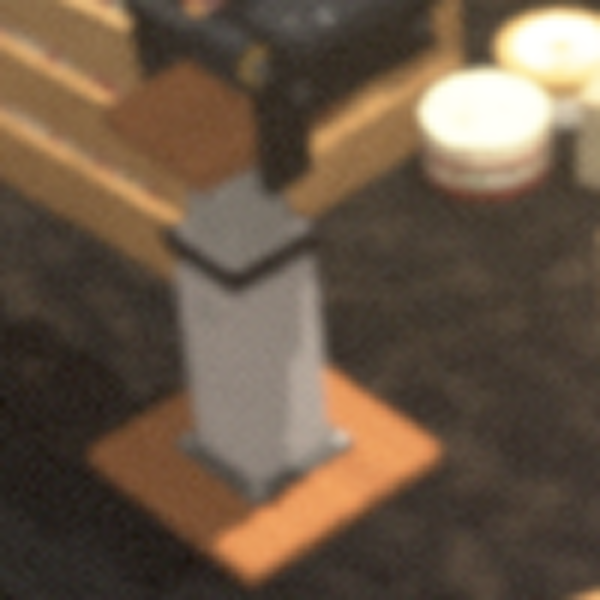

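The picture shows the plate up in the grip, at about (190,120). The hole isn't resolved in the sleeve. The plate has followed the hand, rising 15.4 mm against 15.7 mm, and its top is now about 0.201 m. I keep feeling for the stop.

>>> step_arm(delta_pos=[[0,0,0.02]], turn=[0])

```text
time: 9.55
ee_pos: [0.4999, 0.0485, 0.176]
eef_rot: [0.049, 0.999, 0.0, -0.0]
ft_force: [2.5, 1.8, -0.6]
width: 0.0598
grip_force: 8.0
```

>>> step_arm(delta_pos=[[0,0,0.02]], turn=[0])

```text
time: 9.65
ee_pos: [0.4998, 0.0485, 0.1763]
eef_rot: [0.049, 0.999, -0.0, 0.0]
ft_force: [5.7, 2.0, -6.4]
width: 0.0601
grip_force: 8.0
```

Force jumped to -6.4 N and the hand lags, so the button is stopping it. I ease off, then check the lower side of the play gently.

>>> step_arm(delta_pos=[[0,0,-0.04],[0,0,-0.04],[0,0,0]], turn=[0,0,0])

```text
time: 9.95
ee_pos: [0.4999, 0.0485, 0.1745]
eef_rot: [0.049, 0.999, 0.0, 0.0]
ft_force: [3.1, 2.7, -0.1]
width: 0.0598
grip_force: 8.0
```

>>> step_arm(delta_pos=[[0,0,-0.04],[0,0,0]], turn=[0,0])

```text
time: 10.15
ee_pos: [0.4999, 0.0485, 0.1735]
eef_rot: [0.049, 0.999, 0.0, 0.0]
ft_force: [2.8, 2.0, -0.8]
width: 0.0598
grip_force: 8.0
```

>>> step_arm(delta_pos=[[0,0,-0.04],[0,0,0]], turn=[0,0])

```text
time: 10.35
ee_pos: [0.4999, 0.0485, 0.1728]
eef_rot: [0.049, 0.999, 0.0, 0.0]
ft_force: [1.6, 2.0, 3.4]
width: 0.0601
grip_force: 8.0
```

Locked: the stops are felt at TCP z of about 0.1730 and 0.1763. I release and work out the jar's yaw.

>>> step_arm(delta_pos=[[0,0,0],[0,0,0],[0,0,0],[0,0,0],[0,0,0]], turn=[0,0,0,0,0], grip=0)

```text
time: 10.85
ee_pos: [0.4997, 0.0485, 0.1725]
eef_rot: [0.049, 0.999, -0.0, -0.0]
ft_force: [1.1, 0.7, -0.5]
width: 0.0853
grip_force: 0.0
```

```bash
python3 - <<'E'
from h import *
c=dict(np.load('top0.npz'));K=c['mtx'];T=np.linalg.inv(c['view'])
im=cv2.resize(c['image'][165:215,335:390],None,fx=4,fy=4,interpolation=2)
m=(im.min(2)>150).astype(np.uint8)
ct=max(cv2.findContours(m,0,1)[0],key=cv2.contourArea)[:,0]
p=ct/4+[335,165]-.375
d=np.stack([(p[:,0]-K[0,2])/K[0,0],-(p[:,1]-K[1,2])/K[1,1],-np.ones(len(p))],1)@T[:3,:3].T
w=T[:3,3]+d*((.07-T[2,3])/d[:,2:]);w=w[:,:2].astype(np.float32)
r=cv2.minAreaRect(w);print(r)
mo=cv2.moments(w.reshape(-1,1,2)*1000);cen=np.array([mo['m10'],mo['m01']])/mo['m00']/1000
dd=w-cen;rr=np.hypot(*dd.T);a=np.degrees(np.arctan2(dd[:,1],dd[:,0]))
print(cen)
for k in range(-180,180,15):
    s=(a>=k)&(a<k+15);print(k,np.round(rr[s].max()*1000,1) if s.any() else '')
E
```

```text
((0.569765567779541, -0.2621721625328064), (0.050021104514598846, 0.04916815459728241), 30.754806518554688)
[ 0.56950616 -0.26180863]
-180 25.8
-165 25.1
-150 24.3
-135 24.0
-120 24.3
-105 24.5
-90 24.5
-75 24.8
-60 25.3
-45 25.4
-30 27.8
-15 27.1
0 26.9
15 25.4
30 25.1
45 24.6
60 24.5
75 24.3
90 24.3
105 24.4
120 24.5
135 24.1
150 30.1
165 30.4
```

>>> step_arm(delta_pos=[[0,0,0.3],[0,0,0.7],[0,0,1],[0,0,1],[0,0,0]], turn=[0,0,0,0,0], newtons=20)

```text
time: 11.35
ee_pos: [0.5014, 0.0487, 0.2513]
eef_rot: [0.049, 0.999, 0.001, 0.002]
ft_force: [0.5, -0.2, 1.0]
width: 0.0869
grip_force: 0.0
```

```bash
python3 plate.py
```

```text
scene 128 0.19673309210734108
top 112 0.19936459687032237
[-0.03735675  0.29165885 -0.51173856]
```

>>> step_arm(delta_pos=[[0.2,-0.88,0],[0.2,-0.88,0],[0.2,-0.88,0],[0.2,-0.88,0],[0.2,-0.88,0],[0.2,-0.88,0],[0.2,-0.88,0],[0.2,-0.88,0],[0.2,-0.88,0],[0.2,-0.88,0],[0.2,-0.88,0],[0.2,-0.88,0]], turn=[-0.1,-0.1,-0.1,-0.1,-0.1,-0.1,-0.1,-0.1,-0.1,-0.1,-0.1,-0.1], grip=0.15)

```text
time: 12.65
ee_pos: [0.5595, -0.2161, 0.2465]
eef_rot: [0.121, 0.993, 0.0, -0.001]
ft_force: [-0.2, -0.2, -0.2]
width: 0.074
grip_force: 0.0
```

>>> step_arm(delta_pos=[[0.3,-0.8,0],[0.1,-0.8,0],[0,0,-1],[0,0,-1],[0,0,0],[0,0,0]], turn=[0,0,0,0,0,0])

```text
time: 13.25
ee_pos: [0.5695, -0.2552, 0.1974]
eef_rot: [0.12, 0.993, 0.0, -0.001]
ft_force: [-0.3, -0.4, 0.9]
width: 0.0743
grip_force: 0.0
```

>>> step_arm(delta_pos=[[0,-0.26,-0.5],[0,0,-0.9],[0,0,-0.9],[0,0,-0.9],[0,0,-0.9],[0,0,-0.9],[0,0,-0.9],[0,0,-0.6],[0,0,-0.4],[0,0,0],[0,0,0]], turn=[0,0,0,0,0,0,0,0,0,0,0])

```text
time: 14.35
ee_pos: [0.5703, -0.2623, 0.0258]
eef_rot: [0.12, 0.993, -0.0, 0.0]
ft_force: [0.3, -0.4, 1.2]
width: 0.0739
grip_force: 0.0
```

>>> step_arm(delta_pos=[[0,0,0],[0,0,0],[0,0,0],[0,0,0],[0,0,0],[0,0,0],[0,0,0]], turn=[0,0,0,0,0,0,0], grip=0.6, newtons=20)

```text
time: 15.05
ee_pos: [0.57, -0.262, 0.0253]
eef_rot: [0.12, 0.993, 0.0, 0.0]
ft_force: [-0.3, 0.4, 3.5]
width: 0.0482
grip_force: 20.3
```

>>> step_arm(delta_pos=[[0,0,0.4],[0,0,0.8],[0,0,0.9],[0,0,0.9],[0,0,0.9],[0,0,0.9],[0,0,0.9],[0,0,0.9],[0,0,0.9],[0,0,0.9],[0,0,0.7],[0,0,0.3]], turn=[0,0,0,0,0,0,0,0,0,0,0,0])

```text
time: 16.25
ee_pos: [0.57, -0.2623, 0.2619]
eef_rot: [0.12, 0.993, -0.0, 0.001]
ft_force: [-0.2, -0.3, -3.6]
width: 0.0483
grip_force: 20.4
```

```bash
python3 - <<'E'
from h import *
d=snap('scene');s=read_state();print(s['ee_pos'],s['ft_force'],s['width'],s['torque'])
cv2.imwrite('pics/lift.png',cv2.resize(d['image'][130:280,270:450],(720,600),interpolation=2)[:,:,::-1])
E
```

```text
[ 0.57013192 -0.26229177  0.26217876] [ 0.92535015  0.17199261 -1.80339929] 0.048374643333951105 [-0.01144788 -0.01155599 -0.03333205]
```

View pics/lift.png

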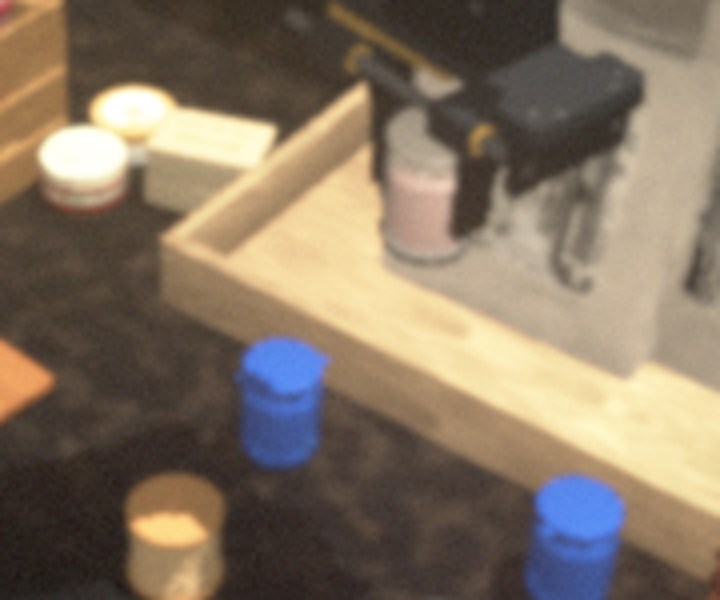

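The picture shows the pink jar held upright at (425,200), with the blue jars and spool undisturbed. I carry it over the plate.

>>> step_arm(delta_pos=[[-0.2,0.88,0],[-0.2,0.88,0],[-0.2,0.88,0],[-0.2,0.88,0],[-0.2,0.88,0],[-0.2,0.88,0],[-0.2,0.88,0],[-0.2,0.88,0],[-0.2,0.88,0],[-0.2,0.88,0],[-0.2,0.88,0],[-0.2,0.88,0]], turn=[0.1,0.1,0.1,0.1,0.1,0.1,0.1,0.1,0.1,0.1,0.1,0.1])

```text
time: 17.5
ee_pos: [0.5089, 0.0029, 0.2591]
eef_rot: [0.048, 0.999, -0.0, -0.001]
ft_force: [0.5, 0.7, -2.7]
width: 0.0487
grip_force: 20.4
```

>>> step_arm(delta_pos=[[-0.2,0.8,0],[-0.1,0.7,0],[0,0.3,0],[0,0,0],[0,0,0]], turn=[0,0,0,0,0])

```text
time: 18.0
ee_pos: [0.5024, 0.046, 0.2598]
eef_rot: [0.049, 0.999, -0.0, -0.0]
ft_force: [0.5, -0.9, -2.4]
width: 0.0481
grip_force: 20.4
```

>>> step_arm(delta_pos=[[-0.1,0.1,-0.4],[0,0,-0.4],[0,0,-0.3],[0,0,-0.2],[0,0,0]], turn=[0,0,0,0,0])

```text
time: 18.5
ee_pos: [0.4994, 0.0493, 0.2267]
eef_rot: [0.049, 0.999, -0.0, -0.001]
ft_force: [0.8, 0.9, -2.6]
width: 0.0484
grip_force: 20.4
```

>>> step_arm(delta_pos=[[0,0,-0.04],[0,0,-0.02],[0,0,0]], turn=[0,0,0])

```text
time: 18.8
ee_pos: [0.4999, 0.0496, 0.2263]
eef_rot: [0.049, 0.999, 0.0, 0.0]
ft_force: [0.1, -0.3, -2.0]
width: 0.0486
grip_force: 20.4
```

>>> step_arm(delta_pos=[[0,0,-0.03],[0,0,0]], turn=[0,0])

```text
time: 19.0
ee_pos: [0.4999, 0.0496, 0.2254]
eef_rot: [0.049, 0.999, 0.0, 0.0]
ft_force: [-0.2, -0.1, -1.9]
width: 0.0485
grip_force: 20.4
```

>>> step_arm(delta_pos=[[0,-0.02,-0.03],[0,0,0]], turn=[0,0])

```text
time: 19.2
ee_pos: [0.4998, 0.049, 0.2245]
eef_rot: [0.049, 0.999, 0.0, -0.0]
ft_force: [-0.4, -1.0, -2.5]
width: 0.0483
grip_force: 20.4
```

>>> step_arm(delta_pos=[[0,0,-0.02],[0,0,0]], turn=[0,0])

```text
time: 19.4
ee_pos: [0.4998, 0.049, 0.224]
eef_rot: [0.049, 0.999, 0.0, -0.0]
ft_force: [0.2, 0.0, -3.1]
width: 0.0486
grip_force: 20.4
```

>>> step_arm(delta_pos=[[0,0,-0.02],[0,0,0]], turn=[0,0])

```text
time: 19.6
ee_pos: [0.4999, 0.0491, 0.2236]
eef_rot: [0.049, 0.999, 0.0, 0.0]
ft_force: [0.0, -0.0, -2.2]
width: 0.0483
grip_force: 20.4
```

>>> step_arm(delta_pos=[[0,0,-0.02],[0,0,0]], turn=[0,0])

```text
time: 19.8
ee_pos: [0.4999, 0.0491, 0.2233]
eef_rot: [0.049, 0.999, 0.0, 0.0]
ft_force: [-1.4, 0.1, 1.5]
width: 0.0479
grip_force: 20.4
```

>>> step_arm(delta_pos=[[0,0,-0.02],[0,0,0]], turn=[0,0])

```text
time: 20.0
ee_pos: [0.5, 0.0491, 0.2231]
eef_rot: [0.049, 0.999, 0.0, 0.0]
ft_force: [-3.3, 0.8, 5.7]
width: 0.0485
grip_force: 20.3
```

>>> step_arm(delta_pos=[[0,0,0.02],[0,0,0]], turn=[0,0])

```text
time: 20.2
ee_pos: [0.4999, 0.0491, 0.2233]
eef_rot: [0.049, 0.999, 0.0, 0.0]
ft_force: [-1.2, -1.6, 3.3]
width: 0.0484
grip_force: 20.3
```

>>> step_arm(delta_pos=[[0,0,0],[0,0,0],[0,0,0],[0,0,0],[0,0,0],[0,0,0]], turn=[0,0,0,0,0,0], grip=0.2)

```text
time: 20.8
ee_pos: [0.4998, 0.0491, 0.223]
eef_rot: [0.049, 0.999, 0.0, -0.0]
ft_force: [-0.9, 0.3, -0.3]
width: 0.0695
grip_force: 0.0
```

>>> step_arm(delta_pos=[[0,0,0.3],[0,0,0.6],[0,0,1],[0,0,1],[0,0,1],[0,0,1],[0,0,0]], turn=[0,0,0,0,0,0,0], grip=0.1)

```text
time: 21.5
ee_pos: [0.501, 0.0491, 0.3493]
eef_rot: [0.049, 0.999, 0.001, 0.002]
ft_force: [-0.1, -0.3, -0.0]
width: 0.0783
grip_force: 0.0
```

>>> step_arm(delta_pos=[[0,0.9,0],[0,0.9,0],[0,0.9,0],[0,0.9,0],[0,0.9,0],[0,0.9,0],[0,0.9,0],[0,0,0],[0,0,0]], turn=[0,0,0,0,0,0,0,0,0])

```text
time: 22.4
ee_pos: [0.4997, 0.2065, 0.3452]
eef_rot: [0.048, 0.999, -0.0, -0.0]
ft_force: [-0.7, -0.7, 1.3]
width: 0.0784
grip_force: 0.0
```

```bash
python3 plate.py; python3 - <<'E'
from h import *
c=snap('top');W=pts(c).reshape(-1,3);m=(W[:,2]>.25)&(W[:,2]<.285)&(abs(W[:,0]-.5)<.06)&(abs(W[:,1]-.048)<.05)
q=W[m].astype(np.float32);print(m.sum(),np.median(q,0),cv2.minEnclosingCircle(q[:,:2]))
d=snap('scene')
cv2.imwrite('pics/end.png',np.hstack([cv2.resize(c['image'][150:250,190:290],(400,400)),cv2.resize(d['image'][110:250,190:330],(400,400))])[:,:,::-1])
E
```

```text
scene 189 0.198151004813078
top 191 0.19935244177917166
[ 0.2490002  -0.79433394  0.21801655]Traceback (most recent call last):
  File "<stdin>", line 3, in <module>
cv2.error: OpenCV(4.12.0) /io/opencv/modules/imgproc/src/shapedescr.cpp:201: error: (-215:Assertion failed) count >= 0 && (depth == CV_32F || depth == CV_32S) in function 'minEnclosingCircle'
```

```bash
python3 - <<'E'
from h import *
c=snap('top');W=pts(c).reshape(-1,3);m=(W[:,2]>.25)&(W[:,2]<.285)&(abs(W[:,0]-.5)<.06)&(abs(W[:,1]-.048)<.05)
q=np.ascontiguousarray(W[m][:,:2],np.float32);print(m.sum(),q.mean(0) if len(q) else '',np.median(W[m,2]),cv2.minAreaRect(q.reshape(-1,1,2)) if len(q) else '')
d=snap('scene')
cv2.imwrite('pics/end.png',np.hstack([cv2.resize(c['image'][150:250,190:290],(400,400)),cv2.resize(d['image'][110:250,190:330],(400,400))])[:,:,::-1])
E
```

```text
490 [0.4984121  0.04770898] 0.2685334528714143 ((0.4995368421077728, 0.04833231866359711), (0.047199495136737823, 0.04810641333460808), 42.856727600097656)
```

View pics/end.png

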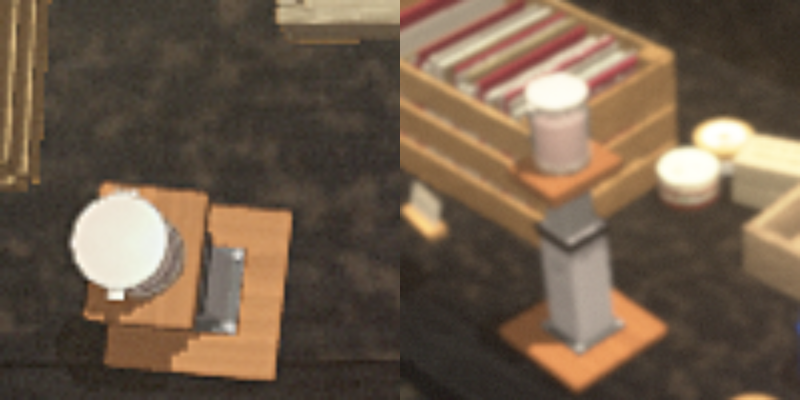

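The jar stands upright at the plate's centre (right view (560,125)). The plate holds at about 0.199 m and the arm is clear.

```bash
python3 -c "
from bench import *
print(close_job())"
```

```text
the job is handed in; nothing more can be done
None
```

The job is handed in with no verdict returned: I felt the riser lock in the upper hole with the plate's top at about 199 mm, and in the last pictures the salts jar stood upright at the plate's centre, with the arm clear.

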